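# Load the sample carrier in reverse order

## Robot

A 6-joint arm with a two-finger parallel gripper is mounted at the origin on the work surface. World frame = base frame: x ahead of the robot, y to its left, z up, the work surface at z = 0. Lengths are in m, angles in degrees, forces in N, time in s.
With the tool pointing down it reaches from about 0.3 to 0.75 m from the base axis. Payload 8.5 kg.
Tool frame: the origin (TCP) lies at the very end of the fingers, on their centre line; the grasp point (between the pads) lies 19 mm behind it (env.grip_point_offset is the distance from the TCP to the grasp point, in m); z points along the fingers, y is the direction in which the jaws open and shut (so a half turn about z gives the same grasp; the last joint's range is limited). The gripper opens to 85 mm and grips with 20 to 120 N. Pads are 22 mm wide; open, the fingers measure 114 mm over their backs; the gripper's body (76 mm by 85 mm) begins 54 mm behind the grasp point. The pads swing forward as they close: fully open they stand 13 mm farther back than shut.
Start: joints at [59.284, 21.807, 74.336, -0, 83.858, -12.336], TCP at [0.173, 0.522, 0.231] pointing down, gripper open.
Joint ranges: [-178.18, 178.18], [-50.72, 133.34], [12.68, 142.11], [-81.47, 261.47], [9.98, 163.14], [-165.26, 165.26]. Speed limits (degrees/s): [136.94, 136.94, 180, 180, 180, 180].

## Interface

Orientations are given as a 3x3 rotation matrix whose columns are the frame's x, y, z axes.
In Python, from rig import env gives the robot as it stands.
- The arm moves only by the tool move_arm, never from a script. Its argument "moves" is a list of rows, each a list of 4 numbers: the shift along the tool's x, y, z in mm, then the turn about the tool's z in rad. In form: [[tx, ty, tz, spin], ...]. A call has 1 to 20 rows; each row is the pose to reach, as a shift and turn from the pose commanded when the call began, along the tool's axes at that moment; what a row does not reach only later rows make up. A row lasts 1/10 s, in which the tool goes at most 50 mm and 8.59 degrees, less where a joint would pass 70% of its speed; a pose out of reach is approached as far as the arm can. A call with a gripper value outside its range is refused whole. "grip" is the closure, from 0 (fully open) to 1 (shut), set as the call begins (left out, the last holds). The fingers move at their own pace and stop on an object; "grip_force" is the grip in N (left out, the last holds). Time passes only in rows, so rows that repeat a pose let the fingers close. It gives the time, the measured TCP pose, the force and the opening at its end, in the units of the state.
- env.observe(): the state, without advancing time (a new reading comes with each control period).
- env.get_image(name): name is "scene" or "top" or "wrist"; returns the picture (480x640x3 uint8, red, green, blue); there is no depth.
- env.get_calibration(name): a dict with "fovy" (degrees; the focal length in pixels is half the picture's height over the tangent of half this angle, whatever the lens; pixels are square), "cx", "cy" (the principal point, pixels), "extrinsics" (4x4, takes a point from world to camera coordinates); the wrist camera has in their place "tool_from_camera" (4x4, takes a point from camera to tool coordinates, whose origin is the TCP and whose axes are the flange's). Camera axes: x right, y up, looking along -z (the intrinsics and any distortion apply to the point x, -y, -z); pixel columns grow to the right and rows downward; lengths in m; the calibration is good to about 2 mm. A picture is of the moment at which its call begins: read the wrist's pose just before it. get_calibration takes no time and is no camera call.
- env.close_job(): hands the job in, once; it reports no verdict.
Trained networks look in the newest picture that a camera, given by its name, has taken for a name from the list of things; names that differ only in an ending like _2 or _b are one class to them, and where a whole thing is asked for, a point or a joint stands for the part that bears it (a point fixed in the world has none). Each returns a list of dicts, best first, with "conf" (0 to 1); they miss things now and then, are a little off and sometimes report something else, mostly with a low value. They report only what shows in the picture. A call takes as long as a camera call. They do not tell look-alikes from the thing itself.
- env.silhouettes(camera, name): "region" (480x640 bool, what is visible of it) and "point" ([row, column] in pixels, amid what is visible of it).
- env.tip_of(camera, name): "point" ([row, column] in pixels: a listed point, or the origin of a listed thing).
The state is a dict: "time_s": time; "q": joint angles; "qvel": joint speeds; "joint_efforts": joint torques, N m; "position": TCP position; "tool_rot": TCP orientation; "ft_force": force on the tool from outside, world axes, zero at the start; "wrist_torque": the same for the moment, N m; "grip_width": finger opening in m.
Only numpy, scipy, OpenCV 4.12 (cv2) and the standard library are available. Lean on these libraries where they do the work, as an engineer would, in place of code of your own. Each camera call takes 0.05 s, during which the arm holds its last target.

## Task

Move the four lidded sample pots from the cooling stand into the four pockets of the white carrier, in reverse order: the pot nearest the stand's handle goes into the pocket farthest from the carrier's handle, the next one into the next pocket, and so on, so that the pot farthest from the stand's handle ends up in the pocket nearest the carrier's handle. Keep the pots upright all the way, set them down rather than dropping them, and leave each one standing flat on the floor of its pocket.

Things in the scene. Friction and masses are not known exactly. Their poses are not given: they have to be found in the camera images.
- round (a point): loose lidded pot, steel with white plastic lid, plain round, 46 mm diameter, 80 mm tall, the tallest, flat lid; this point is on its axis, half-way up (40 mm above its underside); z up. About 200 g, straight upright sides. Starts on its own pad on the cooling stand, underside 13 mm above the table.
- knob (a point): loose lidded pot, steel with white plastic lid, round, 48 mm diameter, 60 mm tall, with a small black knob (18 mm wide, 10 mm tall) in the middle of its lid, on top of those 60 mm; this point is on its axis, half-way up (30 mm above its underside); z up. About 200 g, straight upright sides. Starts on its own pad on the cooling stand, underside 13 mm above the table.
- square (a point): loose lidded pot, steel with white plastic lid, square, 46 x 46 mm, 66 mm tall, flat lid; this point is on its axis, half-way up (33 mm above its underside); z up. Its x and y axes are square to its sides. About 200 g, straight upright sides. Starts on its own pad on the cooling stand, underside 13 mm above the table.
- hex (a point): loose lidded pot, steel with white plastic lid, six-sided, 44 mm across the flats (51 mm across the corners), 74 mm tall, flat lid; this point is on its axis, half-way up (37 mm above its underside); z up. Its x axis is square to one pair of flats. About 200 g, straight upright sides. Starts on its own pad on the cooling stand, underside 13 mm above the table.
- pad_round: fixed flat pad, round cork, 64 mm diameter, 5 mm thick, lying on the cooling stand at one of its four places; the plain round pot starts centred on it (within 2 mm) and mostly hides it, and it stays behind. Origin: centre of its underside (8 mm above the table). It records which place that pot came from.
- pad_knob: fixed flat pad, round cork, 64 mm diameter, with a 22 mm wide tab reaching out to 40 mm from its centre at -x, 5 mm thick, lying on the cooling stand at one of its four places; the knobbed pot starts centred on it (within 2 mm) and mostly hides it, and it stays behind. Origin: centre of its underside (8 mm above the table). It records which place that pot came from.
- pad_square: fixed flat pad, square cork, 64 mm, 5 mm thick, lying on the cooling stand at one of its four places; the square pot starts centred on it (within 2 mm) and mostly hides it, and it stays behind. Origin: centre of its underside (8 mm above the table). It records which place that pot came from.
- pad_hex: fixed flat pad, six-sided cork, 58 mm across the flats, 5 mm thick, lying on the cooling stand at one of its four places; the six-sided pot starts centred on it (within 2 mm) and mostly hides it, and it stays behind. Origin: centre of its underside (8 mm above the table). It records which place that pot came from.
- stand: fixed flat steel cooling stand 84 (x) by 304 mm (y), 8 mm thick, a thin rail along each long side (17 mm high) and a black bail handle at its +y end (sticks out 26 mm, 28 mm high). Four places along its y axis at y = +111 (nearest the handle), +37, -37, -111 mm, x = 0; a pad and pot at each. Origin: centre of its underside, on the table. Left or right of the carrier.
- carrier: fixed white plastic tray 78 (x) by 300 mm (y), floor 4 mm thick, outer walls and partitions 4 mm thick, tops 18 mm above the table; black bail handle at its +y end like the stand's. Four empty pockets 70 x 70 mm, open above, along its y axis, centres at y = +111 (nearest the handle), +37, -37, -111 mm, x = 0. Origin: centre of its underside, on the table.
Not all that is in view belongs to the job. What is shaped like the part that bears square but green or pink is not meant.

How it is judged (in metres and radians):
At the end, for the whole second after the job is handed in: Each pot stands in its own pocket of the carrier, the order reversed as the goal says: its axis within 15 mm of that pocket's centre along each carrier axis, its underside within 4 mm of the pocket floor, upright within 7 degrees, at rest and released ((y of pad_round in the frame of stand below 0.081 m or y of pad_round in the frame of stand above 0.141 m or y of round in the frame of carrier between -0.126 and -0.096 m) and (y of pad_round in the frame of stand below 0.007 m or y of pad_round in the frame of stand above 0.067 m or y of round in the frame of carrier between -0.052 and -0.022 m) and (y of pad_round in the frame of stand below -0.067 m or y of pad_round in the frame of stand above -0.007 m or y of round in the frame of carrier between 0.022 and 0.052 m) and (y of pad_round in the frame of stand below -0.141 m or y of pad_round in the frame of stand above -0.081 m or y of round in the frame of carrier between 0.096 and 0.126 m) and x of round in the frame of carrier between -0.015 and 0.015 m and z of round in the frame of carrier between 0.04 and 0.048 m and angle between each of round, knob, square, hex's own z axis and vertical below 0.12 rad and linear speed of each of pot_round, pot_knob, pot_square, pot_hex below 0.02 m/s and (y of pad_knob in the frame of stand below 0.081 m or y of pad_knob in the frame of stand above 0.141 m or y of knob in the frame of carrier between -0.126 and -0.096 m) and (y of pad_knob in the frame of stand below 0.007 m or y of pad_knob in the frame of stand above 0.067 m or y of knob in the frame of carrier between -0.052 and -0.022 m) and (y of pad_knob in the frame of stand below -0.067 m or y of pad_knob in the frame of stand above -0.007 m or y of knob in the frame of carrier between 0.022 and 0.052 m) and (y of pad_knob in the frame of stand below -0.141 m or y of pad_knob in the frame of stand above -0.081 m or y of knob in the frame of carrier between 0.096 and 0.126 m) and x of knob in the frame of carrier between -0.015 and 0.015 m and z of knob in the frame of carrier between 0.03 and 0.038 m and (y of pad_square in the frame of stand below 0.081 m or y of pad_square in the frame of stand above 0.141 m or y of square in the frame of carrier between -0.126 and -0.096 m) and (y of pad_square in the frame of stand below 0.007 m or y of pad_square in the frame of stand above 0.067 m or y of square in the frame of carrier between -0.052 and -0.022 m) and (y of pad_square in the frame of stand below -0.067 m or y of pad_square in the frame of stand above -0.007 m or y of square in the frame of carrier between 0.022 and 0.052 m) and (y of pad_square in the frame of stand below -0.141 m or y of pad_square in the frame of stand above -0.081 m or y of square in the frame of carrier between 0.096 and 0.126 m) and x of square in the frame of carrier between -0.015 and 0.015 m and z of square in the frame of carrier between 0.033 and 0.041 m and (y of pad_hex in the frame of stand below 0.081 m or y of pad_hex in the frame of stand above 0.141 m or y of hex in the frame of carrier between -0.126 and -0.096 m) and (y of pad_hex in the frame of stand below 0.007 m or y of pad_hex in the frame of stand above 0.067 m or y of hex in the frame of carrier between -0.052 and -0.022 m) and (y of pad_hex in the frame of stand below -0.067 m or y of pad_hex in the frame of stand above -0.007 m or y of hex in the frame of carrier between 0.022 and 0.052 m) and (y of pad_hex in the frame of stand below -0.141 m or y of pad_hex in the frame of stand above -0.081 m or y of hex in the frame of carrier between 0.096 and 0.126 m) and x of hex in the frame of carrier between -0.015 and 0.015 m and z of hex in the frame of carrier between 0.037 and 0.045 m); the robot touches nothing.
It fails at once if a pot is tipped more than 40 degrees (angle between any of round, knob, square, hex's own z axis and vertical above 0.7 rad).
It fails at once if a pot is dropped: touched by nothing with its underside over 25 mm above the pocket floors ((contact force between pot_round and anything else below 0.05 N and contact force between pot_round and the fingers below 0.05 N and height (world z) of round above 0.069 m) or (contact force between pot_knob and anything else below 0.05 N and contact force between pot_knob and the fingers below 0.05 N and height (world z) of knob above 0.059 m) or (contact force between pot_square and anything else below 0.05 N and contact force between pot_square and the fingers below 0.05 N and height (world z) of square above 0.062 m) or (contact force between pot_hex and anything else below 0.05 N and contact force between pot_hex and the fingers below 0.05 N and height (world z) of hex above 0.066 m)).
It also fails if it takes over 102 s, if anything falls off the work surface, if the arm or the gripper's body presses on something with over 40 N, if the wrist force passes 120 N, or if a joint passes its speed limit or range.

## Working session

There is one attempt and no reset: what is moved stays moved. The work goes in short steps, Python scripts to look and compute and a tool call to move; the robot and the scene stay as the last step left them, time stands still between calls to the robot, and variables do not carry over. Pictures are saved under pics/ and viewed, and the job is handed in when it is done.

Besides the shell and the picture viewer there is one more tool, called after "Emit:" by a JSON object that holds its "name" and its "arguments", one argument or row to a line. move_arm: Moves the arm, as the interface text tells. Its arguments: {"type":"object","properties":{"moves":{"type":"array"},"grip":{"type":"number"},"grip_force":{"type":"number"}},"required":["moves"]}

```bash
ls; mkdir -p pics
python3 - <<'E'
from rig import env
import cv2,numpy as np
np.set_printoptions(precision=4,suppress=True)
s=env.observe();print(s['time_s'],s['position'],s['tool_rot'],s['grip_width'])
for n in ("scene","top","wrist"):
    cv2.imwrite(f"pics/{n}0.png",env.get_image(n)[:,:,::-1]); print(n,env.get_calibration(n))
E
```

```text
pics
0.0 [0.1733 0.5217 0.2307] [[-0.949   0.3153 -0.0008]
 [ 0.3153  0.949  -0.0013]
 [ 0.0003 -0.0015 -1.    ]] 0.08526759675978435
scene {'fovy': 52.289019033793195, 'cx': 317.9665769820325, 'cy': 242.45094472016405, 'extrinsics': array([[ 0.4695,  0.8829, -0.0073, -0.2149],
       [-0.4628,  0.2531,  0.8496,  0.164 ],
       [ 0.7519, -0.3955,  0.5274, -1.4357],
       [ 0.    ,  0.    ,  0.    ,  1.    ]])}
top {'fovy': 48.253311978592464, 'cx': 314.417118943182, 'cy': 233.85913034395853, 'extrinsics': array([[-0.0096, -0.9998, -0.0162,  0.0231],
       [ 0.9954, -0.0112,  0.0955, -0.4934],
       [-0.0956, -0.0152,  0.9953, -0.973 ],
       [ 0.    ,  0.    ,  0.    ,  1.    ]])}
wrist {'fovy': 61.48692108698175, 'cx': 315.4721830712083, 'cy': 246.43029456531798, 'tool_from_camera': array([[ 0.0001,  0.9626,  0.2708,  0.0694],
       [ 1.    ,  0.0003, -0.0014,  0.0004],
       [-0.0014,  0.2708, -0.9626, -0.1425],
       [ 0.    ,  0.    ,  0.    ,  1.    ]])}
```

View pics/top0.png

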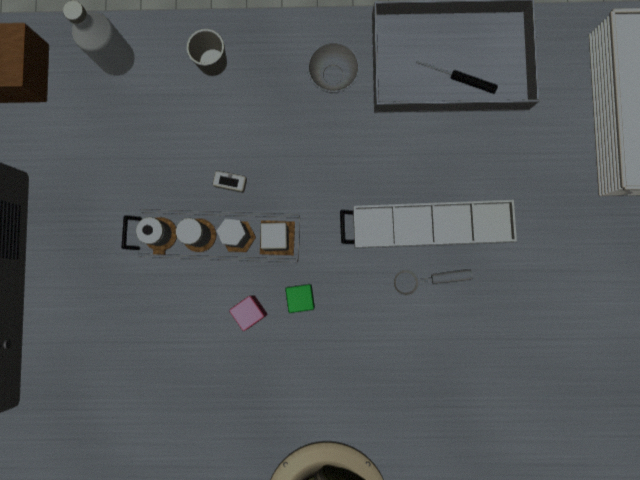

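View pics/scene0.png

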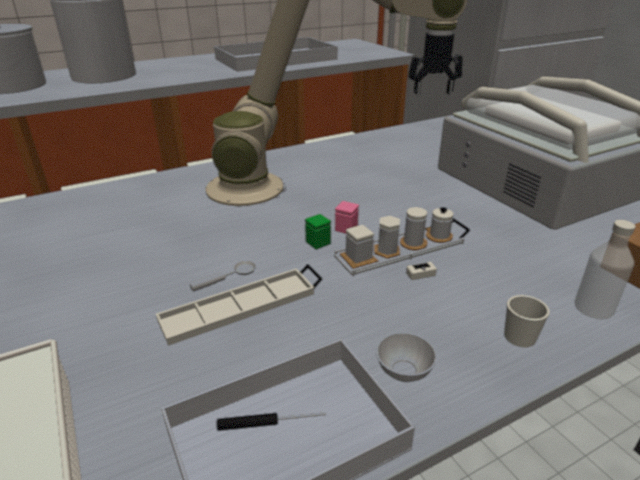

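View pics/wrist0.png

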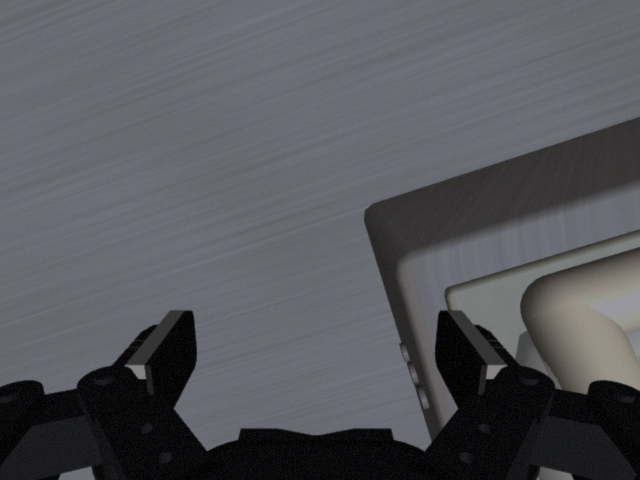

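The pictures show, in the top view: the stand on the left with its handle at col 125, row 232. The pots from its handle are knob (150,230), round (195,233), hex (235,233) and square (275,236). The carrier's handle is at col 347 and its pockets run from 373 to 493. The green and pink cubes are decoys. Next I'll localize everything.

```bash
cat > h.py <<'E'
from rig import env
import cv2,numpy as np
np.set_printoptions(precision=4,suppress=True)
def cam(n,s=None):
    c=env.get_calibration(n); f=240/np.tan(np.radians(c['fovy']/2))
    if n=='wrist':
        s=s or env.observe(); T=np.eye(4);T[:3,:3]=s['tool_rot'];T[:3,3]=s['position']
        W=T@c['tool_from_camera']
    else: W=np.linalg.inv(c['extrinsics'])
    return f,c['cx'],c['cy'],W
def ray(n,p,z,s=None):  # p=(row,col)
    f,cx,cy,W=cam(n,s); d=W[:3,:3]@np.array([(p[1]-cx)/f,-(p[0]-cy)/f,-1.]); o=W[:3,3]
    return o+d*(z-o[2])/d[2]
def proj(n,P,s=None):
    f,cx,cy,W=cam(n,s); q=np.linalg.inv(W)@np.append(P,1); return np.array([cy-f*q[1]/-q[2], cx+f*q[0]/-q[2]])
E
python3 - <<'E'
from h import *
Z=dict(round=.053,knob=.043,square=.046,hex=.05,pad_round=.013,pad_knob=.013,pad_square=.013,pad_hex=.013,stand=0,carrier=0)
for c in('top','scene'):
    img=env.get_image(c)
    for n in Z:
        for d in env.tip_of(c,n)[:2]: print(c,n,round(d['conf'],2),np.round(d['point'],1),ray(c,d['point'],Z[n]))
E
```

```text
top round 0.71 [232.1 195.1] [0.4965 0.2337 0.053 ]
top knob 0.75 [231.7 153.4] [0.4991 0.3129 0.043 ]
top knob 0.63 [235.1 218.6] [0.4915 0.1929 0.043 ]
top square 0.96 [312.5 243.3] [0.351  0.1468 0.046 ]
top square 0.9 [235.9 272.6] [0.4886 0.0937 0.046 ]
top hex 0.72 [235.2 235. ] [0.4903 0.1617 0.05  ]
top pad_round 0.74 [236.8 275.5] [0.4899 0.0914 0.013 ]
top pad_round 0.65 [234.1 199.2] [0.4966 0.2355 0.013 ]
top pad_knob 0.63 [235.7 161. ] [0.4944 0.3079 0.013 ]
top pad_square 0.91 [240.3 276.1] [0.4833 0.0903 0.013 ]
top pad_hex 0.53 [238.1 235.4] [0.4883 0.167  0.013 ]
top stand 0.81 [237.1 218.9] [0.4917 0.2007 0.    ]
top stand 0.26 [229.3 192.2] [0.5073 0.2521 0.    ]
top carrier 0.96 [223.3 433.2] [ 0.5136 -0.2078  0.    ]
top carrier 0.38 [237.1 234.9] [0.4914 0.1701 0.    ]
scene round 0.96 [227.6 416.1] [0.5041 0.2304 0.053 ]
scene knob 0.95 [221.2 440.8] [0.4946 0.3122 0.043 ]
scene square 0.91 [232.  318.2] [0.4034 0.0299 0.046 ]
scene square 0.8 [213.6 344.1] [0.3559 0.1269 0.046 ]
scene hex 0.85 [235.3 388.4] [0.4979 0.1582 0.05  ]
scene pad_round 0.52 [242. 412.] [0.4999 0.2266 0.013 ]
scene pad_knob 0.53 [237.9 437.4] [0.5138 0.2906 0.013 ]
scene pad_square 0.66 [263.  363.2] [0.519  0.0797 0.013 ]
scene pad_square 0.22 [243.9 358.8] [0.4474 0.1132 0.013 ]
scene pad_hex 0.57 [250.6 386.1] [0.5015 0.1524 0.013 ]
scene stand 0.89 [249.8 400.1] [0.498  0.1952 0.    ]
scene carrier 0.59 [308.5 237.8] [ 0.5194 -0.2113  0.    ]
scene carrier 0.4 [235.4 436.8] [0.4879 0.3122 0.    ]
```

Run:
```python
import cv2
i=cv2.imread('pics/top0.png')
cv2.imwrite('pics/topS.png',cv2.convertScaleAbs(cv2.resize(i[200:270,110:310],None,fx=4,fy=4,interpolation=cv2.INTER_CUBIC),alpha=1.5))
cv2.imwrite('pics/topC.png',cv2.resize(i[190:260,330:530],None,fx=4,fy=4,interpolation=cv2.INTER_CUBIC))
```

```text
(no output)
```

View pics/topS.png

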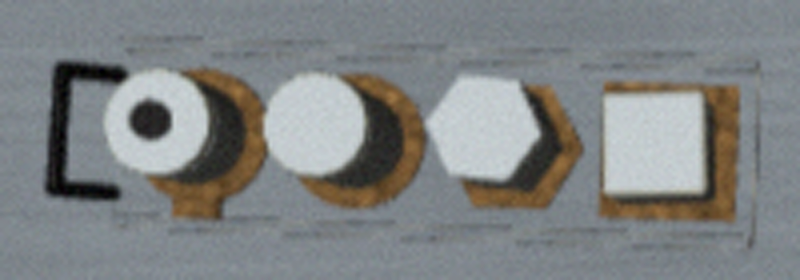

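View pics/topC.png

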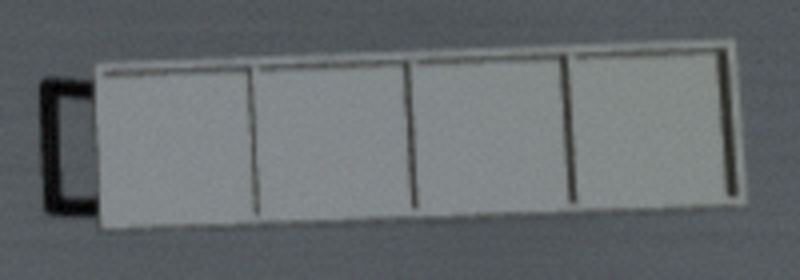

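Emit:
{"name": "move_arm", "arguments": {
  "moves": [
    [-400,-183,-20,1.25],
    [-400,-183,-20,1.25],
    [-400,-183,-20,1.25],
    [-400,-183,-20,1.25],
    [-400,-183,-20,1.25],
    [-400,-183,-20,1.25],
    [-400,-183,-20,1.25],
    [-400,-183,-20,1.25],
    [-400,-183,-20,1.25],
    [-400,-183,-20,1.25],
    [-400,-183,-20,1.25],
    [-400,-183,-20,1.25],
    [-400,-183,-20,1.25]
  ]
}}

```text
time_s: 2.55
position: [0.4945, 0.223, 0.2515]
tool_rot: [[-0.002, 1.0, 0.0], [1.0, 0.002, 0.0], [0.0, 0.0, -1.0]]
ft_force: [-0.5, 1.0, -0.2]
grip_width: 0.0854
```

```bash
cat >> h.py <<'E'
import json,pickle
def shot(tag):
    s=env.observe(); im=env.get_image('wrist'); cv2.imwrite(f'pics/{tag}.png',im[:,:,::-1])
    pickle.dump(dict(s),open(f'pics/{tag}.pkl','wb')); return s
E
python3 - <<'E'
from h import *
s=shot('w1'); print(s['time_s'],s['position'],s['tool_rot'],s['q'])
E
```

```text
2.55 [0.4945 0.223  0.2515] [[-0.0019  1.      0.0001]
 [ 1.      0.0019  0.0001]
 [ 0.0001  0.0001 -1.    ]] [11.7634 20.2601 73.3637  0.0067 86.3714 11.6546]
```

View pics/w1.png

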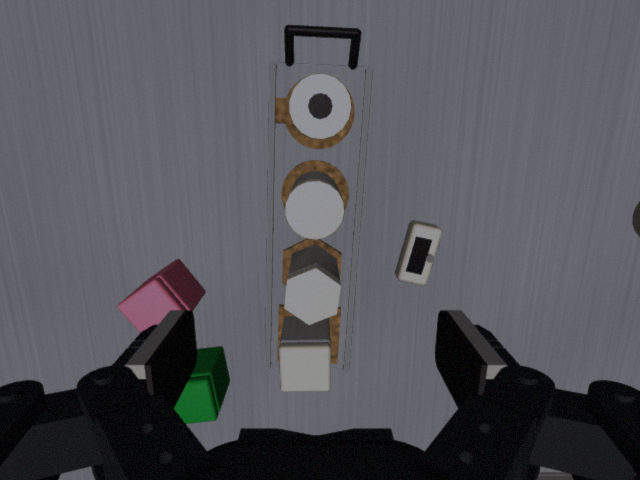

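The wrist view shows all four pots, at (row, col): knob (106,320), round (208,315), hex (294,313), square (365,305). The hex's flats face left and right, which suits the jaws. Next I'll measure lid centroids and directions.

```bash
cat >> h.py <<'E'
def lids(tag,items):
    s=pickle.load(open(f'pics/{tag}.pkl','rb')); im=cv2.imread(f'pics/{tag}.png')
    hsv=cv2.cvtColor(im,cv2.COLOR_BGR2HSV); 
    m=((hsv[:,:,2]>165)&(hsv[:,:,1]<50)).astype(np.uint8)
    m=cv2.morphologyEx(m,cv2.MORPH_OPEN,np.ones((3,3)))
    vis=im.copy(); out={}
    cs,_=cv2.findContours(m,cv2.RETR_EXTERNAL,cv2.CHAIN_APPROX_NONE)
    for n,(r,c,z) in items.items():
        for k in cs:
            if cv2.pointPolygonTest(k,(float(c),float(r)),False)>=0:
                P=np.array([ray('wrist',(p[0][1],p[0][0]),z,s)[:2] for p in k])
                R=cv2.minAreaRect((P*1000).astype(np.float32)); M=cv2.moments(k)
                cen=ray('wrist',(M['m01']/M['m00'],M['m10']/M['m00']),z,s)
                ap=cv2.approxPolyDP((P*1000).astype(np.float32)[:,None],5,True)[:,0]
                e=np.roll(ap,-1,0)-ap
                print(n,'cen',cen[:2],'rect',np.round(R[0],1),np.round(R[1],1),round(R[2],1),'edges',[(round(float(np.hypot(*v))),round(float(np.degrees(np.arctan2(v[1],v[0])))%180,1)) for v in e] if n in('hex','square') else '')
                cv2.drawContours(vis,[k],-1,(0,0,255),1)
    cv2.imwrite(f'pics/{tag}_v.png',vis)
E
python3 - <<'E'
from h import *
lids('w1',dict(knob=(85,320,.073),round=(208,315,.093),hex=(294,313,.087),square=(365,305,.079)))
s=pickle.load(open('pics/w1.pkl','rb'))
for nm,p,z in [('sl',(65,270),.017),('sr',(68,371),.017),('bl',(368,268),.017),('br',(370,347),.017)]: print(nm,ray('wrist',p,z,s))
E
```

```text
sl [0.4546 0.3491 0.017 ]
sr [0.5417 0.3468 0.017 ]
bl [0.4441 0.053  0.017 ]
br [0.5278 0.0507 0.017 ]
```

```bash
python3 - <<'E'
from h import *
im=cv2.imread('pics/w1.png'); print(im[85,320],im[208,315],im[294,313],im[365,305],im[340,305],im[100,100],im[262,313])
E
sed -i 's/hsv\[:,:,2\]>165/hsv[:,:,2]>140/' h.py
python3 - <<'E'
from h import *
lids('w1',dict(knob=(85,320,.073),round=(208,315,.093),hex=(294,313,.087),square=(365,305,.079)))
E
```

```text
[152 146 144] [153 146 147] [145 144 145] [143 144 147] [89 84 84] [103  96  97] [44 48 48]
knob cen [0.4969 0.3125] rect [496.9 312.1] [44.6 44.9] 0.1 edges 
round cen [0.4929 0.237 ] rect [492.8 236.6] [42.5 42.1] 0.1 edges 
hex cen [0.4911 0.1643] rect [491.2 164.1] [47.3 43.1] 83.1 edges [(26, 23.7), (23, 84.9), (22, 141.9), (26, 20.1), (23, 84.8), (24, 142.2)]
square cen [0.4846 0.0914] rect [484.3  91.1] [40.3 42.1] 0.6 edges [(39, 0.1), (40, 90.1), (39, 0.1), (40, 89.3)]
```

View pics/w1_v.png

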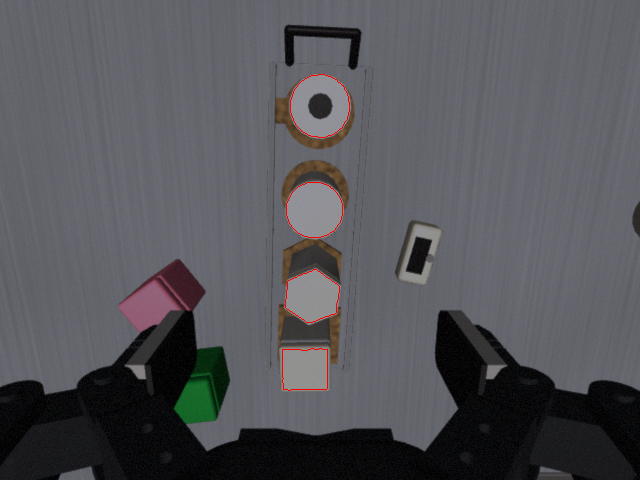

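Emit:
{"name": "move_arm", "arguments": {
  "moves": [
    [-410,20,0,0],
    [-410,20,0,0],
    [-410,20,0,0],
    [-410,20,0,0],
    [-410,20,0,0],
    [-410,20,0,0],
    [-410,20,0,0],
    [-410,20,0,0],
    [-410,20,0,0],
    [-410,20,0,0],
    [-410,20,0,0],
    [-410,20,0,0]
  ]
}}

```text
time_s: 3.8
position: [0.5154, -0.1861, 0.2516]
tool_rot: [[-0.002, 1.0, 0.0], [1.0, 0.002, 0.0], [0.0, 0.0, -1.0]]
ft_force: [-0.2, 0.0, 0.9]
grip_width: 0.0856
```

Run:
```python
from h import *
s=shot('w2'); print(s['time_s'],s['position'],s['q'])
```

```text
3.8 [ 0.5154 -0.1861  0.2516] [-32.2405  20.8184  72.4826   0.0097  86.6925 -32.3696]
```

View pics/w2.png

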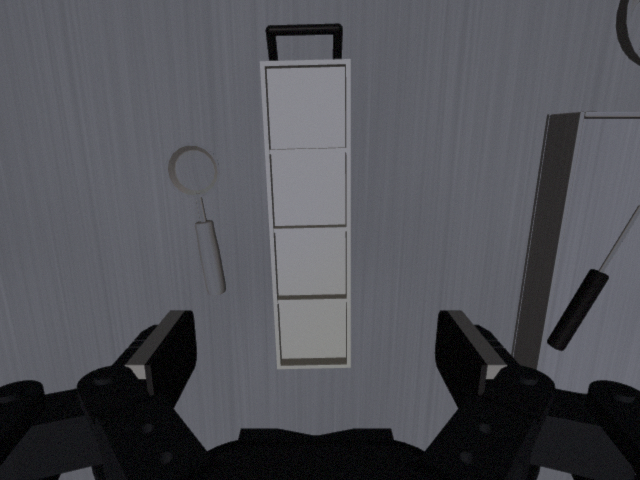

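The carrier is fully in view: top corners (61,262) and (59,351), bottom corners (368,278) and (367,351).

Run:
```python
from h import *
s=pickle.load(open('pics/w2.pkl','rb'))
im=cv2.imread('pics/w2.png'); m=(cv2.cvtColor(im,cv2.COLOR_BGR2GRAY)>130).astype(np.uint8)
m=cv2.morphologyEx(m,cv2.MORPH_CLOSE,np.ones((9,9)))
cs,_=cv2.findContours(m,cv2.RETR_EXTERNAL,cv2.CHAIN_APPROX_NONE)
k=[c for c in cs if cv2.pointPolygonTest(c,(310.,180.),False)>0][0]
print(cv2.boundingRect(k))
P=np.array([ray('wrist',(p[0][1],p[0][0]),.018,s)[:2] for p in k])
R=cv2.minAreaRect((P*1000).astype(np.float32));print(R)
C=np.array([ray('wrist',p,.018,s)[:2] for p in [(60.5,261.5),(58.5,351),(368.5,277.5),(367,351.5)]]);print(C)
c=C.mean(0); u=(C[0]+C[1]-C[2]-C[3]);print(np.linalg.norm(u)/2,np.linalg.norm(C[0]-C[1]),np.linalg.norm(C[2]-C[3]));u/=np.linalg.norm(u);print('cen',c,'u',u,np.degrees(np.arctan2(-u[0],u[1])))
for d in(.111,.037,-.037,-.111):print(d,c+d*u)
```

```text
(260, 59, 90, 310)
((508.88446044921875, -205.65408325195312), (76.59420013427734, 298.9921875), 1.4585294723510742)
[[ 0.4684 -0.0567]
 [ 0.5451 -0.0549]
 [ 0.4752 -0.3562]
 [ 0.5534 -0.3543]]
0.29950552895113347 0.07671221977650867 0.07821455989136801
cen [ 0.5105 -0.2055] u [-0.0253  0.9997] 1.4487036099930743
0.111 [ 0.5077 -0.0946]
0.037 [ 0.5096 -0.1685]
-0.037 [ 0.5114 -0.2425]
-0.111 [ 0.5133 -0.3165]
```

Emit:
{"name": "move_arm", "arguments": {
  "moves": [
    [100,-15,60,0],
    [200,-25,100,0],
    [279,-30,130,0],
    [279,-30,130,0],
    [279,-30,130,0],
    [279,-30,130,0],
    [279,-30,130,0],
    [279,-30,130,0],
    [279,-30,150,0],
    [279,-30,170,0],
    [279,-30,190,0],
    [279,-30,205,0],
    [279,-30,218,0],
    [279,-30,218,0],
    [279,-30,218,0]
  ],
  "grip": 0
}}

```text
time_s: 5.35
position: [0.486, 0.0904, 0.0341]
tool_rot: [[0.001, 1.0, 0.001], [1.0, -0.001, -0.0], [-0.0, 0.001, -1.0]]
ft_force: [0.4, 0.1, 0.2]
grip_width: 0.0852
```

Run:
```python
from h import *
s=shot('w3'); print(s['time_s'],s['position'])
cv2.imwrite('pics/s3.png',cv2.resize(env.get_image('scene')[150:320,230:500,::-1],None,fx=2.5,fy=2.5))
```

```text
5.35 [0.486  0.0904 0.0341]
```

View pics/w3.png

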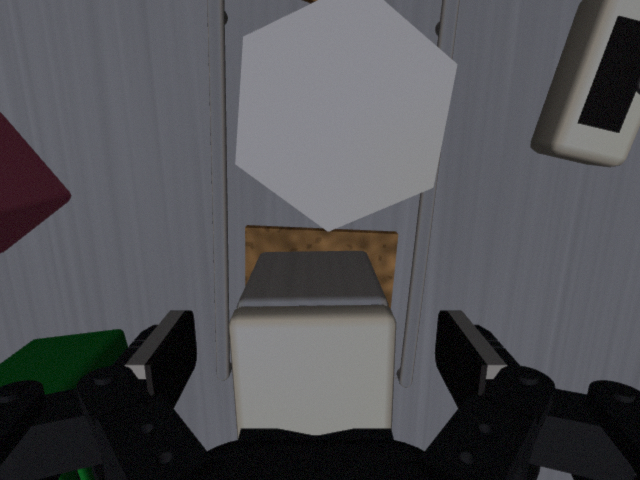

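View pics/s3.png

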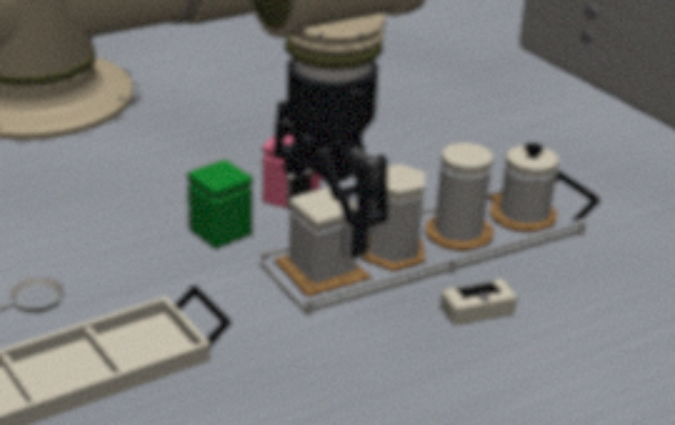

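Run:
```python
from h import *
s=pickle.load(open('pics/w3.pkl','rb'))
for p,z in [((308,234),.079),((308,393),.079),((230,320),.013)]: print(ray('wrist',p,z,s))
print(proj('wrist',np.array([.4846,.0925+.023,.079]),s))
```

```text
[0.4639 0.1155 0.079 ]
[0.5057 0.1154 0.079 ]
[0.4873 0.1209 0.013 ]
[307.8725 312.8202]
```

Emit:
{"name": "move_arm", "arguments": {
  "moves": [
    [2,0,0,0],
    [2,0,0,0],
    [2,0,0,0],
    [2,0,0,0],
    [2,0,0,0],
    [2,0,0,0],
    [2,0,0,0],
    [2,0,0,0],
    [2,0,0,0],
    [2,0,0,0]
  ],
  "grip": 1,
  "grip_force": 40
}}

```text
time_s: 6.45
position: [0.4855, 0.0932, 0.0338]
tool_rot: [[-0.0, 1.0, 0.001], [1.0, 0.0, 0.0], [0.0, 0.001, -1.0]]
ft_force: [-0.8, 0.6, 6.0]
grip_width: 0.0456
```

Emit:
{"name": "move_arm", "arguments": {
  "moves": [
    [0,0,-10,0],
    [0,0,-30,0],
    [0,0,-60,0],
    [-10,2,-85,0],
    [-30,4,-100,0],
    [-60,8,-105,0],
    [-90,12,-105,0],
    [-120,16,-105,0],
    [-150,20,-105,0],
    [-170,22,-105,0],
    [-182,23,-105,0],
    [-187,23,-105,0],
    [-187,23,-100,0],
    [-187,23,-100,0]
  ]
}}

```text
time_s: 7.85
position: [0.5078, -0.0929, 0.1327]
tool_rot: [[-0.001, 1.0, -0.001], [1.0, 0.001, 0.001], [0.001, -0.001, -1.0]]
ft_force: [0.2, 0.2, -2.8]
grip_width: 0.0457
```

Run:
```python
from h import *
s=shot('w4'); print(s['time_s'],s['position'],s['ft_force'],s['grip_width'])
```

```text
7.85 [ 0.5078 -0.0929  0.1327] [ 0.1603  0.1853 -2.8312] 0.04573175317336099
```

View pics/w4.png

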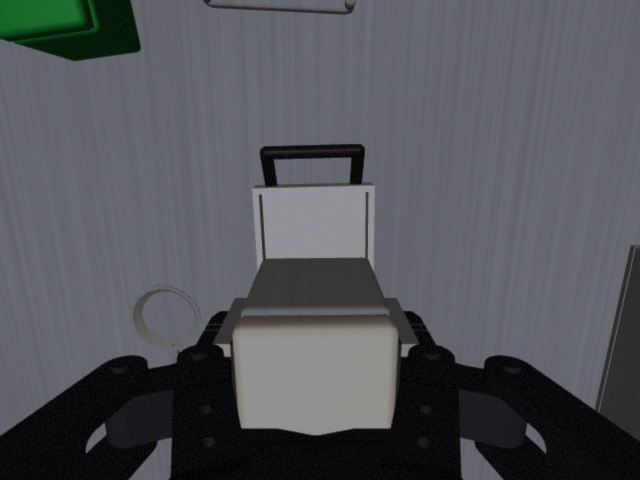

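Run:
```python
from h import *
s=pickle.load(open('pics/w4.pkl','rb'))
for p,z in [((185,253),.018),((183,375),.018),((318,236),.112+.066),((318,397),.112+.066)]: print(ray('wrist',p,z,s))
```

```text
[ 0.4674 -0.0551  0.018 ]
[ 0.5448 -0.0538  0.018 ]
[ 0.4862 -0.0705  0.178 ]
[ 0.5286 -0.0705  0.178 ]
```

Emit:
{"name": "move_arm", "arguments": {
  "moves": [
    [0,0,20,0],
    [0,0,50,0],
    [0,0,75,0],
    [0,0,92,0],
    [0,0,101,0],
    [0,0,105,0],
    [0,0,107,0],
    [0,0,108,0],
    [0,0,108,0],
    [0,0,108,0]
  ]
}}

```text
time_s: 8.9
position: [0.5085, -0.094, 0.0258]
tool_rot: [[-0.0, 1.0, 0.001], [1.0, 0.0, -0.0], [-0.0, 0.001, -1.0]]
ft_force: [0.9, -1.0, -2.1]
grip_width: 0.0458
```

Emit:
{"name": "move_arm", "arguments": {
  "moves": [
    [0,0,0.5,0],
    [0,0,1,0],
    [0,0,1.5,0],
    [0,0,1.5,0]
  ]
}}

```text
time_s: 9.3
position: [0.5084, -0.0939, 0.0248]
tool_rot: [[-0.0, 1.0, 0.001], [1.0, 0.0, -0.0], [-0.0, 0.001, -1.0]]
ft_force: [-2.6, 1.1, 9.0]
grip_width: 0.0456
```

Emit:
{"name": "move_arm", "arguments": {
  "moves": [
    [0,0,0,0],
    [0,0,0,0],
    [0,0,0,0],
    [0,0,0,0],
    [0,0,0,0],
    [0,0,0,0],
    [0,0,0,0],
    [0,0,0,0],
    [0,0,-20,0],
    [0,0,-60,0],
    [0,0,-100,0],
    [20,-5,-110,0.05],
    [70,-10,-110,0.088],
    [120,-17,-110,0.088],
    [170,-17,-110,0.088],
    [215,-17,-110,0.088],
    [245,-17,-110,0.088],
    [258,-17,-110,0.088],
    [258,-17,-110,0.088],
    [258,-17,-110,0.088]
  ],
  "grip": 0
}}

```text
time_s: 11.3
position: [0.4914, 0.1632, 0.1337]
tool_rot: [[0.088, 0.996, -0.0], [0.996, -0.088, -0.0], [-0.0, -0.0, -1.0]]
ft_force: [0.4, 0.4, -0.9]
grip_width: 0.0853
```

Run:
```python
from h import *
s=shot('w5'); print(s['time_s'],s['position'],s['ft_force'],s['grip_width'])
cv2.imwrite('pics/s5.png',env.get_image('scene')[:,:,::-1])
```

```text
11.3 [0.4914 0.1632 0.1337] [ 0.4081  0.3806 -0.8672] 0.08529784490778788
```

View pics/w5.png

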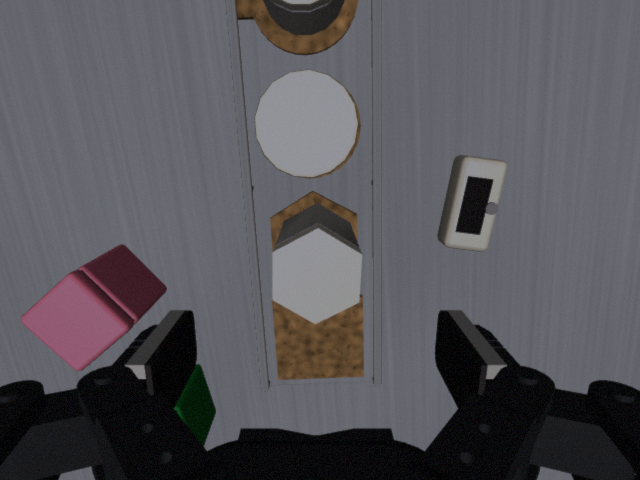

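View pics/s5.png

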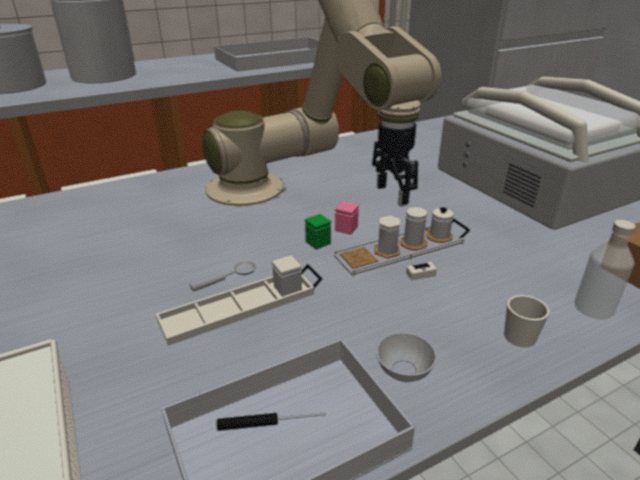

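The square pot stands in the first pocket. The hex flats are aligned with the jaws (cols 272 and 362).

Emit:
{"name": "move_arm", "arguments": {
  "moves": [
    [1,0,30,0],
    [1,0,60,0],
    [1,0,85,0],
    [1,0,98,0],
    [1,0,98,0],
    [1,0,98,0]
  ]
}}

```text
time_s: 12.0
position: [0.4918, 0.1644, 0.0363]
tool_rot: [[0.089, 0.996, 0.0], [0.996, -0.089, -0.0], [-0.0, 0.0, -1.0]]
ft_force: [-0.7, -0.0, 0.8]
grip_width: 0.0855
```

Emit:
{"name": "move_arm", "arguments": {
  "moves": [
    [0,0,0,0],
    [0,0,0,0],
    [0,0,0,0],
    [0,0,0,0],
    [0,0,0,0],
    [0,0,0,0],
    [0,0,0,0],
    [0,0,0,0],
    [0,0,0,0]
  ],
  "grip": 1
}}

```text
time_s: 12.9
position: [0.4918, 0.1651, 0.0366]
tool_rot: [[0.088, 0.996, 0.001], [0.996, -0.088, -0.0], [0.0, 0.001, -1.0]]
ft_force: [-2.0, -0.4, 5.9]
grip_width: 0.044
```

Emit:
{"name": "move_arm", "arguments": {
  "moves": [
    [0,0,-10,0],
    [0,0,-30,0],
    [0,0,-60,0],
    [-10,1,-90,0],
    [-35,5,-105,-0.02],
    [-70,10,-110,-0.04],
    [-110,16,-110,-0.06],
    [-150,21,-110,-0.088],
    [-190,27,-110,-0.088],
    [-230,33,-110,-0.088],
    [-270,39,-110,-0.088],
    [-300,43,-110,-0.088],
    [-320,46,-110,-0.088],
    [-329,47,-110,-0.088],
    [-329,47,-100,-0.088],
    [-329,47,-100,-0.088],
    [-329,47,-100,-0.088]
  ]
}}

```text
time_s: 14.6
position: [0.5091, -0.1655, 0.1355]
tool_rot: [[-0.001, 1.0, -0.001], [1.0, 0.001, 0.001], [0.001, -0.001, -1.0]]
ft_force: [-0.2, 0.3, -1.6]
grip_width: 0.0441
```

Run:
```python
from h import *
s=shot('w6'); print(s['time_s'],s['position'],s['ft_force'],s['grip_width'])
```

```text
14.6 [ 0.5091 -0.1655  0.1355] [-0.2216  0.2964 -1.626 ] 0.04414715717125614
```

View pics/w6.png

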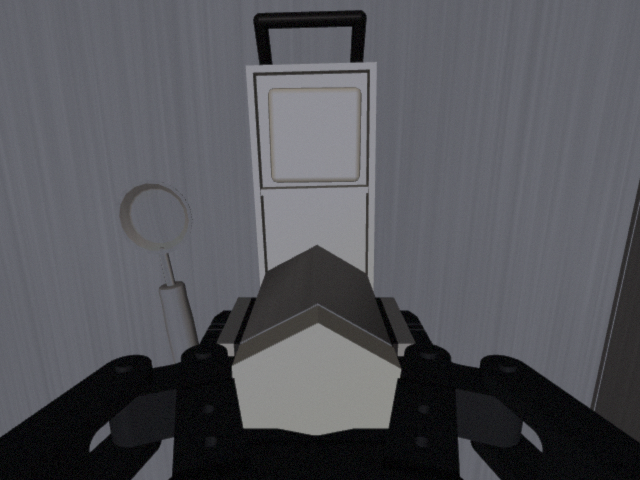

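Run:
```python
from h import *
s=pickle.load(open('pics/w6.pkl','rb'))
for p,z in [((65,311),.018),((188,258),.018),((188,370),.018),((320,318),.112+.074),((135,315),.070)]: print(ray('wrist',p,z,s))
```

```text
[ 0.5056 -0.057   0.018 ]
[ 0.4714 -0.13    0.018 ]
[ 0.5434 -0.1299  0.018 ]
[ 0.509  -0.1412  0.186 ]
[ 0.5081 -0.0969  0.07  ]
```

Emit:
{"name": "move_arm", "arguments": {
  "moves": [
    [-1,0,20,0],
    [-1,0,50,0],
    [-1,0,75,0],
    [-1,0,92,0],
    [-1,0,101,0],
    [-1,0,105,0],
    [-1,0,107,0],
    [-1,0,108,0],
    [-1,0,108.5,0],
    [-1,0,108.5,0],
    [-1,0,108.5,0]
  ]
}}

```text
time_s: 15.75
position: [0.5094, -0.1678, 0.0276]
tool_rot: [[0.0, 1.0, 0.0], [1.0, -0.0, -0.0], [-0.0, 0.0, -1.0]]
ft_force: [0.4, 0.2, -1.5]
grip_width: 0.0437
```

Emit:
{"name": "move_arm", "arguments": {
  "moves": [
    [0,0,0.5,0],
    [0,0,1,0],
    [0,0,1,0]
  ]
}}

```text
time_s: 16.05
position: [0.5095, -0.1678, 0.0276]
tool_rot: [[-0.0, 1.0, 0.001], [1.0, 0.0, -0.001], [-0.001, 0.001, -1.0]]
ft_force: [-3.6, 2.1, 11.1]
grip_width: 0.0439
```

Emit:
{"name": "move_arm", "arguments": {
  "moves": [
    [0,0,0,0],
    [0,0,0,0],
    [0,0,0,0],
    [0,0,0,0],
    [0,0,0,0],
    [0,0,0,0],
    [0,0,0,0],
    [0,0,-20,0],
    [0,0,-60,0],
    [0,0,-100,0],
    [20,-5,-115,0],
    [65,-10,-115,0],
    [110,-17,-115,0],
    [160,-17,-115,0],
    [210,-17,-115,0],
    [260,-17,-115,0],
    [310,-17,-115,0],
    [355,-17,-115,0],
    [390,-17,-115,0],
    [405,-17,-115,0]
  ],
  "grip": 0
}}

```text
time_s: 18.05
position: [0.4917, 0.2399, 0.1412]
tool_rot: [[-0.003, 1.0, -0.0], [1.0, 0.003, 0.0], [0.0, -0.0, -1.0]]
ft_force: [0.7, -0.7, 0.1]
grip_width: 0.0854
```

Emit:
{"name": "move_arm", "arguments": {
  "moves": [
    [0,0,0,0],
    [0,0,0,0],
    [0,0,0,0]
  ]
}}

```text
time_s: 18.35
position: [0.4925, 0.2358, 0.1413]
tool_rot: [[0.002, 1.0, -0.0], [1.0, -0.002, -0.0], [-0.0, -0.0, -1.0]]
ft_force: [0.8, -0.9, 0.3]
grip_width: 0.0856
```

Run:
```python
from h import *
s=shot('w7'); print(s['time_s'],s['position'],s['ft_force'],s['grip_width'])
cv2.imwrite('pics/s7.png',cv2.resize(env.get_image('scene')[190:360,130:500,::-1],None,fx=2,fy=2))
```

```text
18.35 [0.4925 0.2358 0.1413] [ 0.8415 -0.855   0.3481] 0.08557043355247353
```

View pics/w7.png

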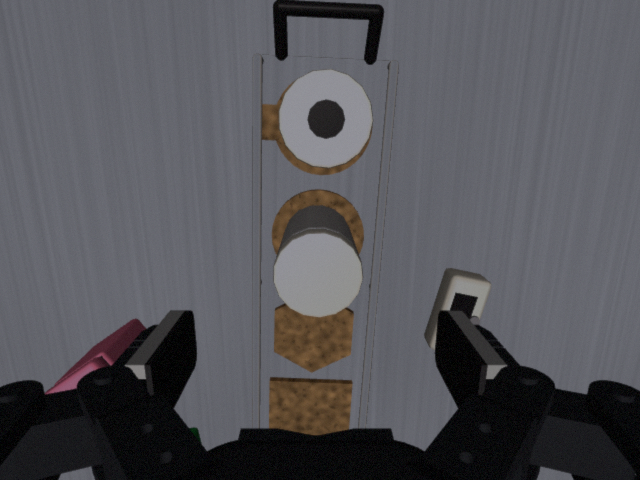

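View pics/s7.png

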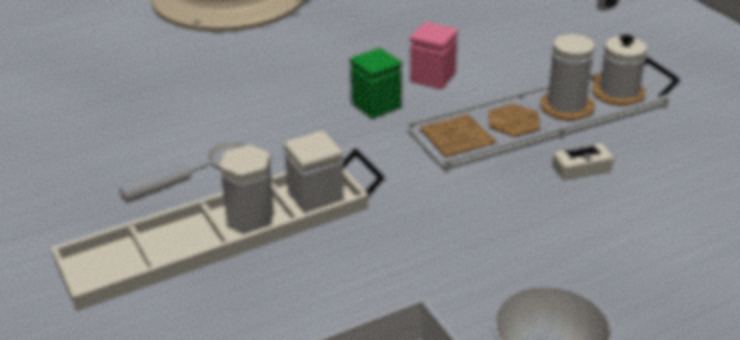

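Both placed pots stand well. The round lid at (273,318) is centred between the jaws, and its measured axis is (0.493, 0.237). I'm descending on it.

Emit:
{"name": "move_arm", "arguments": {
  "moves": [
    [1,0,30,0],
    [1,0,60,0],
    [1,0,85,0],
    [1,0,100,0],
    [1,0,105,0],
    [1,0,105,0],
    [1,0,105,0]
  ]
}}

```text
time_s: 19.15
position: [0.4929, 0.2381, 0.0372]
tool_rot: [[0.0, 1.0, 0.001], [1.0, -0.0, 0.0], [0.0, 0.001, -1.0]]
ft_force: [0.5, -0.6, 0.2]
grip_width: 0.0856
```

Emit:
{"name": "move_arm", "arguments": {
  "moves": [
    [0,0,0,0],
    [0,0,0,0],
    [0,0,0,0],
    [0,0,0,0],
    [0,0,0,0],
    [0,0,0,0],
    [0,0,0,0],
    [0,0,0,0],
    [0,0,0,0]
  ],
  "grip": 1
}}

```text
time_s: 20.05
position: [0.4928, 0.2382, 0.0369]
tool_rot: [[-0.0, 1.0, 0.001], [1.0, 0.0, 0.0], [0.0, 0.001, -1.0]]
ft_force: [0.3, -0.8, 5.3]
grip_width: 0.0457
```

Emit:
{"name": "move_arm", "arguments": {
  "moves": [
    [0,0,-10,0],
    [0,0,-30,0],
    [0,0,-60,0],
    [-10,1,-90,0],
    [-35,3,-105,0],
    [-70,5,-110,0],
    [-110,7,-110,0],
    [-155,9,-110,0],
    [-200,11,-110,0],
    [-245,13,-110,0],
    [-290,15,-110,0],
    [-335,17,-110,0],
    [-380,18,-110,0],
    [-420,19,-110,0],
    [-450,19,-110,0],
    [-470,19,-110,0],
    [-479,19,-105,0],
    [-479,19,-100,0],
    [-479,19,-100,0],
    [-479,19,-100,0]
  ]
}}

```text
time_s: 22.05
position: [0.5113, -0.2393, 0.1362]
tool_rot: [[-0.002, 1.0, -0.001], [1.0, 0.002, 0.001], [0.001, -0.001, -1.0]]
ft_force: [-0.7, -0.0, -2.3]
grip_width: 0.0451
```

Run:
```python
from h import *
s=shot('w8'); print(s['time_s'],s['position'],s['ft_force'],s['grip_width'])
```

```text
22.05 [ 0.5113 -0.2393  0.1362] [-0.7304 -0.0013 -2.2554] 0.04508211481711932
```

View pics/w8.png

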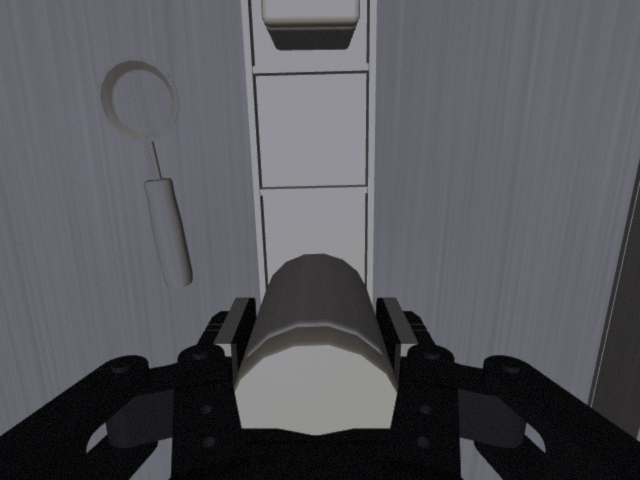

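Run:
```python
from h import *
cv2.imwrite('pics/s8.png',env.get_image('scene')[:,:,::-1])
cv2.imwrite('pics/t8.png',env.get_image('top')[:,:,::-1])
```

```text
(no output)
```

View pics/s8.png

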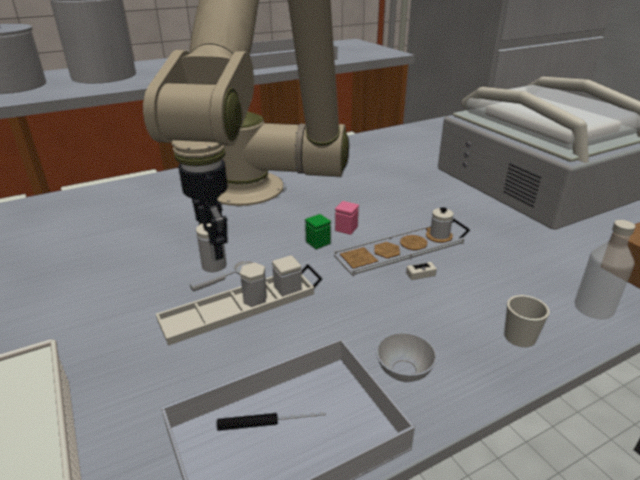

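View pics/t8.png

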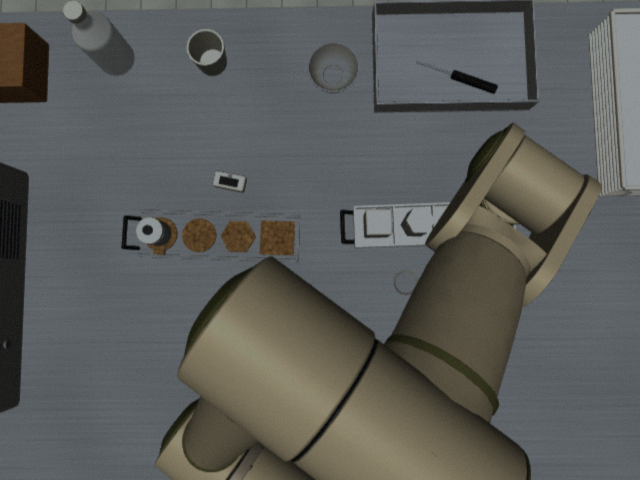

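Run:
```python
from h import *
s=shot('w8b'); print(s['time_s'],s['position'],s['ft_force'],s['grip_width'])
for P in [(.508,-.094,.07),(.5095,-.1675,.078),(.5114,-.2425,.004)]: print(P,proj('wrist',np.array(P),s),proj('scene',np.array(P)),proj('top',np.array(P)))
```

```text
22.2 [ 0.5115 -0.2399  0.1366] [-0.5323 -0.6352 -1.6176] 0.04548915476161347
(0.508, -0.094, 0.07) [-44.4995 309.3194] [260.14  288.045] [222.6041 376.9994]
(0.5095, -0.1675, 0.078) [126.4409 312.6682] [267.2498 253.7203] [220.7462 419.3335]
(0.5114, -0.2425, 0.004) [239.2768 316.0328] [309.4818 221.0197] [223.9776 452.0569]
```

View pics/w8b.png

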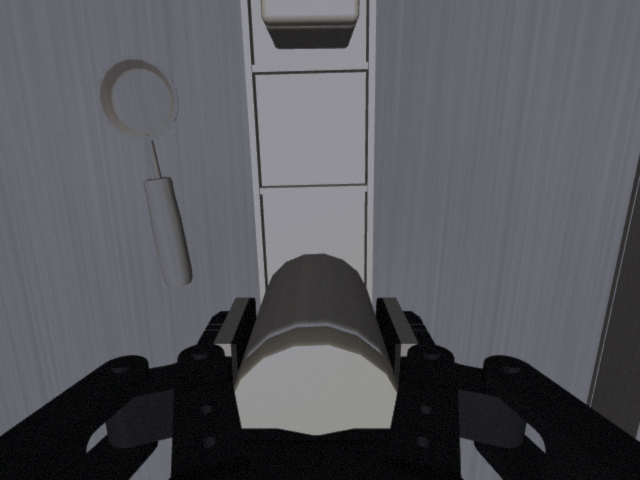

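Run:
```python
import cv2,numpy as np
i=cv2.imread('pics/w8b.png',0)[40:220,230:390]
i=cv2.GaussianBlur(i,(3,3),0); print(i[60:130:10,20:150:10])
j=np.clip((i.astype(float)-120)*6,0,255).astype(np.uint8)
cv2.imwrite('pics/e8.png',cv2.resize(j,None,fx=3,fy=3))
```

```text
[[146 146 146 145 145 146 146 146 145 145 145 146 144]
 [145 145 146 146 147 145 146 147 145 146 146 146 145]
 [145 146 145 146 145 146 145 146 146 146 146 146 145]
 [144 144 146 146 146 146 146 146 146 146 146 146 145]
 [137 138 146 145 146 146 146 146 146 146 146 146 145]
 [125 127 145 145 146 146 145 146 146 146 146 146 145]
 [115 100 146 145 145 146 146 146 147 145 145 146 146]]
```

View pics/e8.png

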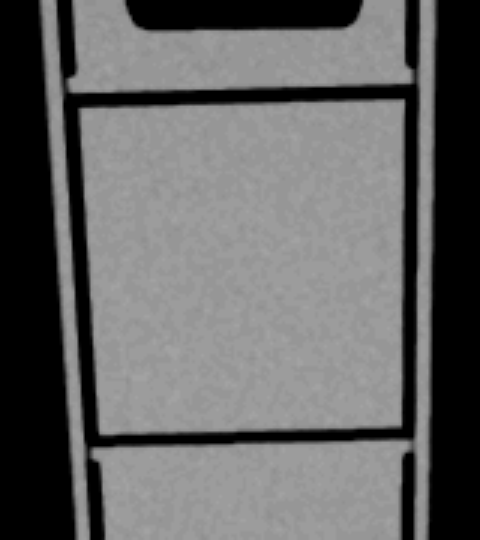

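The wrist picture seems to show pocket 2 empty. Both the scene view (pot at 253,285) and the top view (lid at 410,222) show the hex there. Seen straight from above, its saturated white lid can't be told from the white floor. I'll carry on and check it again later from an angle.

Emit:
{"name": "move_arm", "arguments": {
  "moves": [
    [-1,0,20,0],
    [-1,0,50,0],
    [-1,0,75,0],
    [-1,0,92,0],
    [-1,0,101,0],
    [-1,0,105,0],
    [-1,0,107,0],
    [-1,0,108,0],
    [-1,0,108.5,0],
    [-1,0,109,0],
    [-1,0,109,0]
  ]
}}

```text
time_s: 23.35
position: [0.5115, -0.242, 0.028]
tool_rot: [[-0.0, 1.0, 0.001], [1.0, 0.0, -0.001], [-0.001, 0.001, -1.0]]
ft_force: [-0.6, -0.0, 3.1]
grip_width: 0.0449
```

Emit:
{"name": "move_arm", "arguments": {
  "moves": [
    [0,0,0.4,0],
    [0,0,0.4,0],
    [0,0,0.4,0]
  ]
}}

```text
time_s: 23.65
position: [0.5116, -0.242, 0.028]
tool_rot: [[-0.0, 1.0, 0.001], [1.0, 0.0, -0.001], [-0.001, 0.001, -1.0]]
ft_force: [-2.0, 0.4, 7.9]
grip_width: 0.0452
```

Emit:
{"name": "move_arm", "arguments": {
  "moves": [
    [0,0,0,0],
    [0,0,0,0],
    [0,0,0,0],
    [0,0,0,0],
    [0,0,0,0],
    [0,0,0,0],
    [0,0,0,0],
    [0,0,-20,0],
    [0,0,-60,0],
    [0,0,-100,0],
    [20,-3,-115,0],
    [65,-6,-115,0],
    [115,-10,-115,0],
    [165,-12,-115,0],
    [215,-15,-115,0],
    [265,-15,-115,0],
    [315,-15,-115,0],
    [365,-15,-115,0],
    [415,-15,-115,0],
    [465,-15,-115,0]
  ],
  "grip": 0
}}

```text
time_s: 25.65
position: [0.4959, 0.2251, 0.1421]
tool_rot: [[-0.0, 1.0, 0.0], [1.0, 0.0, 0.0], [0.0, 0.0, -1.0]]
ft_force: [-0.0, -1.1, -0.0]
grip_width: 0.0855
```

Emit:
{"name": "move_arm", "arguments": {
  "moves": [
    [45,0,0,0],
    [75,0,0,0],
    [89,0,0,0],
    [89,0,0,0],
    [89,0,0,0],
    [89,0,0,0]
  ]
}}

```text
time_s: 26.25
position: [0.4966, 0.3105, 0.142]
tool_rot: [[0.002, 1.0, -0.0], [1.0, -0.002, -0.0], [-0.0, -0.0, -1.0]]
ft_force: [0.3, 0.8, 0.1]
grip_width: 0.0852
```

Run:
```python
from h import *
s=shot('w9'); print(s['time_s'],s['position'],s['ft_force'],s['grip_width'])
cv2.imwrite('pics/s9.png',cv2.resize(env.get_image('scene')[190:360,130:500,::-1],None,fx=2,fy=2))
lids('w9',dict(knob=(260,318,.073)))
```

```text
26.25 [0.4966 0.3105 0.142 ] [0.2673 0.8143 0.0911] 0.08524711858687761
knob cen [0.4969 0.3126] rect [497.1 311.9] [45.6 45.7] 88.4 edges
```

View pics/w9.png

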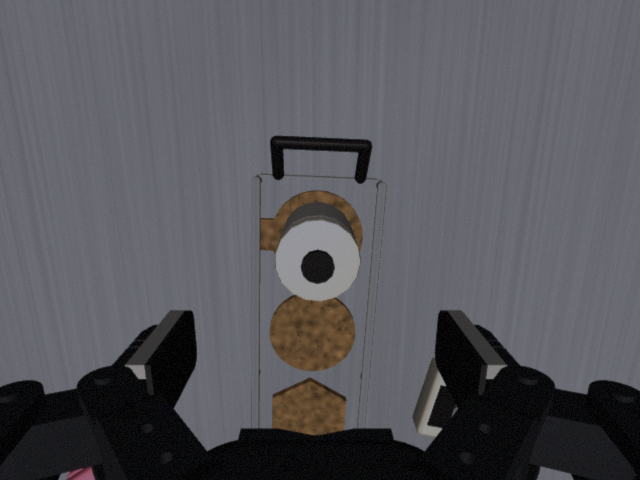

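View pics/s9.png

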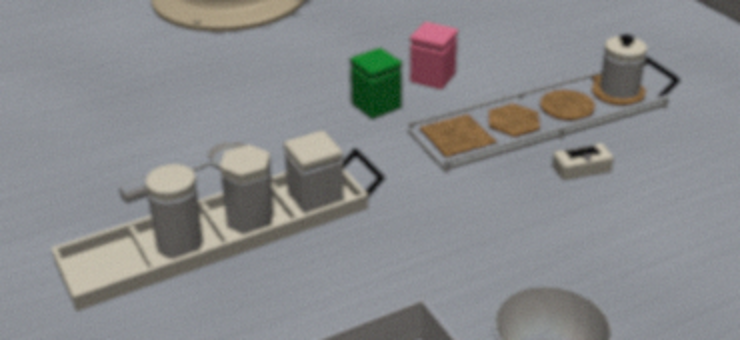

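Three pots stand in pockets 1–3. The knob pot's axis is at (0.497, 0.3126), so I'm descending on it.

Emit:
{"name": "move_arm", "arguments": {
  "moves": [
    [1,0,30,0],
    [1,0,60,0],
    [1,0,85,0],
    [1,0,102,0],
    [1,0,109,0],
    [1,0,109,0],
    [1,0,109,0]
  ]
}}

```text
time_s: 27.05
position: [0.4969, 0.3129, 0.0338]
tool_rot: [[0.0, 1.0, 0.001], [1.0, -0.0, 0.0], [0.0, 0.001, -1.0]]
ft_force: [0.7, -0.1, 0.7]
grip_width: 0.0855
```

Emit:
{"name": "move_arm", "arguments": {
  "moves": [
    [0,0,0,0],
    [0,0,0,0],
    [0,0,0,0],
    [0,0,0,0],
    [0,0,0,0],
    [0,0,0,0],
    [0,0,0,0],
    [0,0,0,0],
    [0,0,0,0]
  ],
  "grip": 1
}}

```text
time_s: 27.95
position: [0.4966, 0.3131, 0.0337]
tool_rot: [[-0.0, 1.0, 0.001], [1.0, 0.0, 0.0], [0.0, 0.001, -1.0]]
ft_force: [-0.5, -0.1, 6.0]
grip_width: 0.0471
```

Emit:
{"name": "move_arm", "arguments": {
  "moves": [
    [0,0,-10,0],
    [0,0,-30,0],
    [0,0,-60,0],
    [-10,0,-90,0],
    [-35,0,-105,0],
    [-70,0,-113,0],
    [-110,0,-115,0],
    [-155,0,-115,0],
    [-200,0,-115,0],
    [-245,2,-115,0],
    [-290,4,-115,0],
    [-335,6,-115,0],
    [-380,8,-115,0],
    [-425,11,-115,0],
    [-470,14,-115,0],
    [-515,16,-115,0],
    [-560,16,-115,0],
    [-595,16,-115,0],
    [-618,16,-115,0],
    [-628,16,-115,0]
  ]
}}

```text
time_s: 29.95
position: [0.5119, -0.3169, 0.1479]
tool_rot: [[0.002, 1.0, -0.0], [1.0, -0.002, -0.0], [-0.0, -0.0, -1.0]]
ft_force: [0.3, 0.2, -1.2]
grip_width: 0.0471
```

Emit:
{"name": "move_arm", "arguments": {
  "moves": [
    [0,0,5,0],
    [0,0,15,0],
    [0,0,15,0],
    [0,0,15,0]
  ]
}}

```text
time_s: 30.35
position: [0.5124, -0.3138, 0.1327]
tool_rot: [[-0.001, 1.0, -0.001], [1.0, 0.001, 0.001], [0.001, -0.001, -1.0]]
ft_force: [-0.1, 0.6, -2.7]
grip_width: 0.0473
```

Run:
```python
from h import *
s=shot('w10'); print(s['time_s'],s['position'],s['ft_force'],s['grip_width'])
```

```text
30.35 [ 0.5124 -0.3138  0.1327] [-0.1134  0.5709 -2.7374] 0.04734451802916134
```

View pics/w10.png

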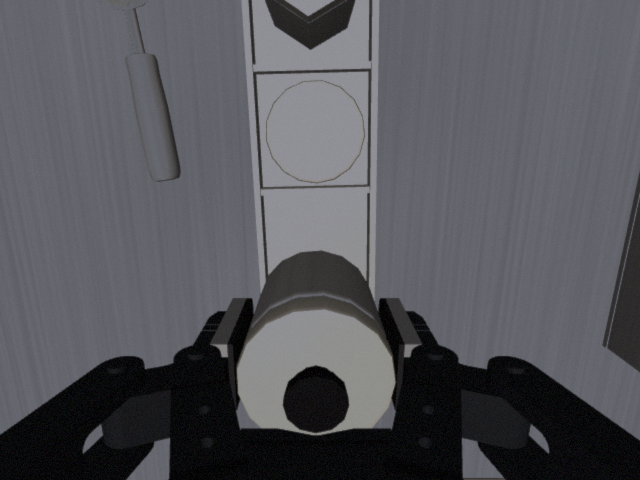

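The hex shows at the top (row 30) and the round lid is centred in pocket 3 (row 130). I'm lowering the knob pot.

Emit:
{"name": "move_arm", "arguments": {
  "moves": [
    [-1,0,20,0],
    [-1,0,50,0],
    [-1,0,75,0],
    [-1,0,92,0],
    [-1,0,101,0],
    [-1,0,105,0],
    [-1,0,107,0],
    [-1,0,108,0],
    [-1,0,108.5,0],
    [-1,0,109,0],
    [-1,0,109,0]
  ]
}}

```text
time_s: 31.5
position: [0.5126, -0.3163, 0.0248]
tool_rot: [[0.0, 1.0, 0.001], [1.0, 0.0, -0.001], [-0.001, 0.001, -1.0]]
ft_force: [-0.2, 0.0, 4.6]
grip_width: 0.0469
```

Contact is made (4.6 N). Next I'll release, rise, and look at the carrier from the earlier viewpoint.

Emit:
{"name": "move_arm", "arguments": {
  "moves": [
    [0,0,0.3,0],
    [0,0,0.3,0]
  ]
}}

```text
time_s: 31.7
position: [0.5126, -0.3163, 0.0248]
tool_rot: [[-0.0, 1.0, 0.001], [1.0, 0.0, -0.001], [-0.001, 0.001, -1.0]]
ft_force: [-2.0, 1.5, 7.1]
grip_width: 0.047
```

Emit:
{"name": "move_arm", "arguments": {
  "moves": [
    [0,0,0,0],
    [0,0,0,0],
    [0,0,0,0],
    [0,0,0,0],
    [0,0,0,0],
    [0,0,0,0],
    [0,0,0,0],
    [0,0,-20,0],
    [0,0,-60,0],
    [0,0,-110,0],
    [0,0,-160,0],
    [0,0,-210,0],
    [40,0,-230,0],
    [85,0,-230,0],
    [130,0,-230,0],
    [130,0,-230,0],
    [130,0,-230,0],
    [130,0,-230,0]
  ],
  "grip": 0
}}

```text
time_s: 33.5
position: [0.5123, -0.1869, 0.2535]
tool_rot: [[0.001, 1.0, -0.0], [1.0, -0.001, -0.0], [-0.0, -0.0, -1.0]]
ft_force: [-0.3, 0.7, -0.5]
grip_width: 0.0852
```

Run:
```python
from h import *
s=shot('w11'); print(s['time_s'],s['position'],s['ft_force'],s['grip_width'])
cv2.imwrite('pics/s11.png',cv2.resize(env.get_image('scene')[190:360,130:500,::-1],None,fx=2,fy=2))
im=cv2.cvtColor(cv2.imread('pics/w11.png'),cv2.COLOR_BGR2HSV);print(s['qvel'])
for n,z,P in [('square',.07,(.508,-.094)),('hex',.078,(.5095,-.168)),('round',.084,(.5116,-.242)),('knob',.064,(.5126,-.3163))]: print(n,proj('wrist',np.array([*P,z]),s))
```

```text
33.5 [ 0.5123 -0.1869  0.2535] [-0.2984  0.6834 -0.5179] 0.08522165118932538
[-0.6523  0.4463 -0.0712  0.0555  0.0837  0.1616]
square [101.2354 310.4057]
hex [199.4354 312.5582]
round [289.4855 315.2807]
knob [356.4747 316.421 ]
```

View pics/w11.png

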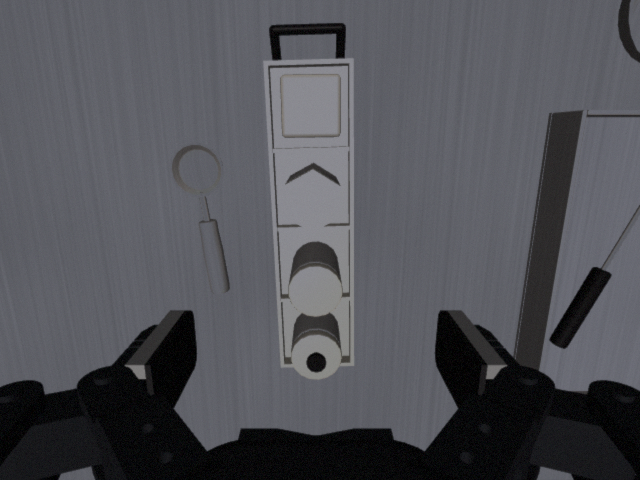

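View pics/s11.png

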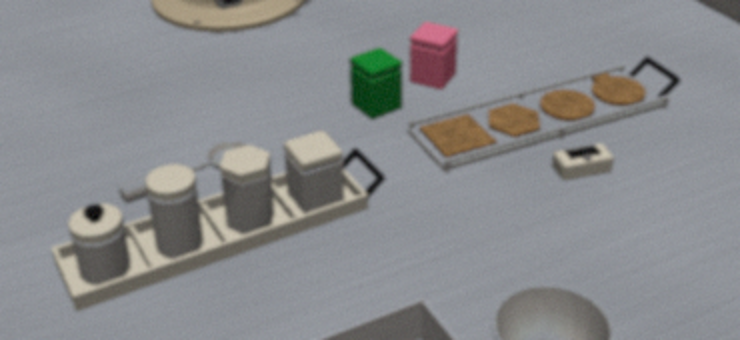

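All four pots stand upright. The lids appear where predicted: square (104,311), hex about (195,313), round about (289,315) and knob (355,317). I'm handing in.

```bash
python3 -c "
from rig import env
print(env.close_job())"
```

```text
the job is handed in; nothing more can be done
None
```

I moved all four pots into the carrier in reverse order and handed the job in at about 33.6 s of the 102 s allowed. From the carrier's handle, the pockets now hold square, hex, round and knob. On the stand the order from the handle was knob, round, hex, square.

**Setting down:** each pot was lowered until the force reading showed floor contact (7–11 N), then released. The gripper ended open and well above the carrier.

**Last checks:** the wrist and scene pictures show all four pots upright in their pockets. In the wrist picture the lids lie within about 3 mm of their pocket centres, against an allowance of 15 mm.

**One disagreement:** while I carried the round pot, a wrist picture seemed to show the hex's pocket empty. From straight above, its white lid can't be told from the white floor. The scene and top pictures, and later angled wrist views, showed the hex in place.

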